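# Find the packs that still have cells by weight and dock them

## Task

Two of the four identical-looking battery packs on the mat still hold their cells and are heavy; the other two are gutted and light. Tell them apart by feeling their weight, and lower the two heavy ones gently into the two bays of the charging cradle, flat and fully down, label up. The two light ones must end up lying flat on the mat, label up; leave the screwdriver, reel, cup and meter alone.

Things in the scene. Friction and masses are not known exactly. Their poses are not given: they have to be found in the camera images.
- pack_a_center (a point): Centre (half-way up) of one of the four outwardly identical battery packs: blue box, black band, pale label on top, 120 mm long (x) x 50 mm wide (y) x 44 mm high (z, label up), rigid hard-plastic case. Lies flat on the mat at the start. A pack with cells weighs about 0.60 kg (0.55 to 0.65), a gutted one about 0.20 kg; which is which changes every time and cannot be seen. The weight is centred in the pack; a core inside may shift by up to 1 mm.
- pack_b_center (a point): Centre (half-way up) of one of the four outwardly identical battery packs: blue box, black band, pale label on top, 120 mm long (x) x 50 mm wide (y) x 44 mm high (z, label up), rigid hard-plastic case. Lies flat on the mat at the start. A pack with cells weighs about 0.60 kg (0.55 to 0.65), a gutted one about 0.20 kg; which is which changes every time and cannot be seen. The weight is centred in the pack; a core inside may shift by up to 1 mm.
- pack_c_center (a point): Centre (half-way up) of one of the four outwardly identical battery packs: blue box, black band, pale label on top, 120 mm long (x) x 50 mm wide (y) x 44 mm high (z, label up), rigid hard-plastic case. Lies flat on the mat at the start. A pack with cells weighs about 0.60 kg (0.55 to 0.65), a gutted one about 0.20 kg; which is which changes every time and cannot be seen. The weight is centred in the pack; a core inside may shift by up to 1 mm.
- pack_d_center (a point): Centre (half-way up) of one of the four outwardly identical battery packs: blue box, black band, pale label on top, 120 mm long (x) x 50 mm wide (y) x 44 mm high (z, label up), rigid hard-plastic case. Lies flat on the mat at the start. A pack with cells weighs about 0.60 kg (0.55 to 0.65), a gutted one about 0.20 kg; which is which changes every time and cannot be seen. The weight is centred in the pack; a core inside may shift by up to 1 mm.
- mat: Thin dark gridded bench mat, 340 mm (x) x 260 mm (y) x 3 mm thick, fixed; origin at the centre of its underside. The packs lie on it in two rows of two, long sides roughly along its x.
- dock: Grey two-bay charging cradle, fixed; origin at the centre of the underside of its base plate, 170 mm (x) x 240 mm (y) x 12 mm thick. The two bays lie side by side along y, 120 mm between centres. A 35 mm high housing with two green lamps stands along its +x edge, from x = 85 to 130 mm.
- bay_1 (a point): Centre of the floor of the first bay, 12 mm above the table; a pack lies in it flat, label up, long side along the bay's x (either end first), its centre 22 mm above this point. The bay is 128 mm (x) x 58 mm (y), bounded at both ends only: end walls and short corner walls rise 14 mm above the floor; the corner walls reach 22 mm in from the ends, so the middle 84 mm of the long sides is open for fingers.
- bay_2 (a point): Centre of the floor of the second bay, made just like the first.
- screwdriver: Bystander: red-handled screwdriver, 180 mm, lying on the table between mat and cradle.
- spool: Bystander: copper-coloured reel, 60 mm across, 42 mm high, between mat and cradle; origin at its underside.
- cup: Bystander: orange plastic parts cup, 60 mm across, 50 mm high, beyond the reel; origin at its underside.
- meter: Bystander: green hand-held meter, 140 x 80 x 35 mm, off to the left; origin at its underside.
Not all that is in view belongs to the job. Leave any pink look-alike of the part that bears pack_d_center alone.

How it is judged (in metres and radians):
At the end, for the whole second after the job is handed in: Each pack is level (0.1 rad), label up, and either down in a bay (centre within 7 mm in x and y, 4 mm in height, yaw 0.2 rad) or flat on the mat (centre over it, height within 4 mm); the load resting on the cradle exceeds 9.4 N: only the two heavy packs together give it (angle between each of pack_a_center, pack_b_center, pack_c_center, pack_d_center's own z axis and vertical below 0.1 rad and ((x of pack_a_center in the frame of bay_1 between -0.007 and 0.007 m and y of pack_a_center in the frame of bay_1 between -0.007 and 0.007 m and z of pack_a_center in the frame of bay_1 between 0.018 and 0.026 m and angle between the x axis of pack_a_center and the x axis of bay_1, either way round below 0.2 rad) or (x of pack_a_center in the frame of bay_2 between -0.007 and 0.007 m and y of pack_a_center in the frame of bay_2 between -0.007 and 0.007 m and z of pack_a_center in the frame of bay_2 between 0.018 and 0.026 m and angle between the x axis of pack_a_center and the x axis of bay_2, either way round below 0.2 rad) or (x of pack_a_center in the frame of mat between -0.17 and 0.17 m and y of pack_a_center in the frame of mat between -0.13 and 0.13 m and z of pack_a_center in the frame of mat between 0.021 and 0.029 m)) and ((x of pack_b_center in the frame of bay_1 between -0.007 and 0.007 m and y of pack_b_center in the frame of bay_1 between -0.007 and 0.007 m and z of pack_b_center in the frame of bay_1 between 0.018 and 0.026 m and angle between the x axis of pack_b_center and the x axis of bay_1, either way round below 0.2 rad) or (x of pack_b_center in the frame of bay_2 between -0.007 and 0.007 m and y of pack_b_center in the frame of bay_2 between -0.007 and 0.007 m and z of pack_b_center in the frame of bay_2 between 0.018 and 0.026 m and angle between the x axis of pack_b_center and the x axis of bay_2, either way round below 0.2 rad) or (x of pack_b_center in the frame of mat between -0.17 and 0.17 m and y of pack_b_center in the frame of mat between -0.13 and 0.13 m and z of pack_b_center in the frame of mat between 0.021 and 0.029 m)) and ((x of pack_c_center in the frame of bay_1 between -0.007 and 0.007 m and y of pack_c_center in the frame of bay_1 between -0.007 and 0.007 m and z of pack_c_center in the frame of bay_1 between 0.018 and 0.026 m and angle between the x axis of pack_c_center and the x axis of bay_1, either way round below 0.2 rad) or (x of pack_c_center in the frame of bay_2 between -0.007 and 0.007 m and y of pack_c_center in the frame of bay_2 between -0.007 and 0.007 m and z of pack_c_center in the frame of bay_2 between 0.018 and 0.026 m and angle between the x axis of pack_c_center and the x axis of bay_2, either way round below 0.2 rad) or (x of pack_c_center in the frame of mat between -0.17 and 0.17 m and y of pack_c_center in the frame of mat between -0.13 and 0.13 m and z of pack_c_center in the frame of mat between 0.021 and 0.029 m)) and ((x of pack_d_center in the frame of bay_1 between -0.007 and 0.007 m and y of pack_d_center in the frame of bay_1 between -0.007 and 0.007 m and z of pack_d_center in the frame of bay_1 between 0.018 and 0.026 m and angle between the x axis of pack_d_center and the x axis of bay_1, either way round below 0.2 rad) or (x of pack_d_center in the frame of bay_2 between -0.007 and 0.007 m and y of pack_d_center in the frame of bay_2 between -0.007 and 0.007 m and z of pack_d_center in the frame of bay_2 between 0.018 and 0.026 m and angle between the x axis of pack_d_center and the x axis of bay_2, either way round below 0.2 rad) or (x of pack_d_center in the frame of mat between -0.17 and 0.17 m and y of pack_d_center in the frame of mat between -0.13 and 0.13 m and z of pack_d_center in the frame of mat between 0.021 and 0.029 m)) and contact force between dock and anything else above 9.4 N); the robot touches nothing.
It fails at once if a pack is let go of while still over 18 mm above the floor of a bay (dropped in) (contact force between the fingers and anything else below 0.3 N and ((z of pack_a_center in the frame of bay_1 above 0.04 m and horizontal distance between pack_a_center and bay_1 below 0.05 m) or (z of pack_a_center in the frame of bay_2 above 0.04 m and horizontal distance between pack_a_center and bay_2 below 0.05 m) or (z of pack_b_center in the frame of bay_1 above 0.04 m and horizontal distance between pack_b_center and bay_1 below 0.05 m) or (z of pack_b_center in the frame of bay_2 above 0.04 m and horizontal distance between pack_b_center and bay_2 below 0.05 m) or (z of pack_c_center in the frame of bay_1 above 0.04 m and horizontal distance between pack_c_center and bay_1 below 0.05 m) or (z of pack_c_center in the frame of bay_2 above 0.04 m and horizontal distance between pack_c_center and bay_2 below 0.05 m) or (z of pack_d_center in the frame of bay_1 above 0.04 m and horizontal distance between pack_d_center and bay_1 below 0.05 m) or (z of pack_d_center in the frame of bay_2 above 0.04 m and horizontal distance between pack_d_center and bay_2 below 0.05 m))).
It fails at once if a pack is rammed into the cradle (over 150 N on it) (contact force between dock and anything else above 150 N).
It fails at once if the screwdriver, reel, cup or meter is disturbed (moved over 25 mm) (distance of any of screwdriver, spool, cup, meter from where it was at the start of the episode above 0.025 m).
It also fails if it takes over 72 s, if anything falls off the work surface, if the arm or the gripper's body presses on something with over 40 N, if the wrist force passes 120 N, or if a joint passes its speed limit or range.

## Robot

A 6-joint arm with a two-finger parallel gripper is mounted at the origin on the work surface. World frame = base frame: x ahead of the robot, y to its left, z up, the work surface at z = 0. Lengths are in m, angles in degrees, forces in N, time in s.
With the tool pointing down it reaches from about 0.35 to 0.875 m from the base axis. Payload 4.2 kg.
Tool frame: the origin (TCP) lies at the very end of the fingers, on their centre line; the grasp point (between the pads) lies 19 mm behind it; z points along the fingers, x is the direction in which the jaws open and shut, and the axes are right-handed (so a half turn about z gives the same grasp; the last joint's range is limited). The gripper opens to 85 mm and grips with 20 to 120 N. Pads are 22 mm wide; open, the fingers measure 114 mm over their backs; the gripper's body (76 mm by 85 mm) begins 54 mm behind the grasp point. The pads swing forward as they close: fully open they stand 13 mm farther back than shut.
Start: joints at [83.171, 22.042, 0.453, 0, -68.411, -14.817], TCP at [0.231, 0.581, 0.231] pointing down, gripper open.
Joint ranges: [-179.83, 179.83], [-69.29, 118.12], [-61.27, 80.66], [-181.25, 117.63], [-171.15, -9.14], [-177.46, 177.46]. Speed limits (degrees/s): [159.86, 159.86, 180, 180, 180, 180].

## Interface

Orientations are given as [roll, pitch, yaw] about the fixed x, y, z axes, in that order (R = Rz(yaw) Ry(pitch) Rx(roll)).
In Python, from workcell import arm gives the robot as it stands.
- The arm moves only by the shell command python3 -m creep 'ROWS' [FORCE]. ROWS is JSON, one flat list of numbers, 5 for each row, row after row: the shift along the tool's x, y, z in m, then the turn about the tool's z in rad, then the closure, from -1 (fully open) to 1 (shut). In form: [x, y, z, spin, claw, x, y, z, spin, claw, ...]. A call has 1 to 12 rows; each row is the pose to reach, as a shift and turn from the pose commanded when the call began, along the tool's axes at that moment; what a row does not reach only later rows make up. A row lasts 1/10 s, in which the tool goes at most 50 mm and 8.59 degrees, less where a joint would pass 70% of its speed; a pose out of reach is approached as far as the arm can. A call with a gripper value outside its range is refused whole. The fingers move at their own pace and stop on an object; FORCE is the grip in N (left out, the last holds). Time passes only in rows, so rows that repeat a pose let the fingers close. It gives the time, the measured TCP pose, the force and the opening at its end, in the units of the state.
- arm.observe(): the state, without advancing time (a new reading comes with each control period).
- arm.get_image(name): name is "scene" or "top"; returns the picture (420x560x3 uint8, blue, green, red); there is no depth.
- arm.get_calibration(name): a dict with "vertical_fov" (degrees; the focal length in pixels is half the picture's height over the tangent of half this angle, whatever the lens; pixels are square), "cx", "cy" (the principal point, pixels), "extrinsics" (4x4, takes a point from camera to world coordinates). Camera axes: x right, y down, z forward; pixel columns grow to the right and rows downward; lengths in m; the calibration is good to about 2 mm. A picture is of the moment at which its call begins. get_calibration takes no time and is no camera call.
- arm.finish_job(): hands the job in, once; it reports no verdict.
The state is a dict: "time_s": time; "joint_pos": joint angles; "joint_vel": joint speeds; "effort": joint torques, N m; "eef_pos": TCP position; "orientation": TCP orientation; "wrist_force": force on the tool from outside, world axes, zero at the start; "ft_torque": the same for the moment, N m; "width": opening from 0.0 (shut) to 1.0 (fully open).
Only numpy, scipy, OpenCV 4.12 (cv2) and the standard library are available. Lean on these libraries where they do the work, as an engineer would, in place of code of your own. Each camera call takes 0.05 s, during which the arm holds its last target.

## Working session

There is one attempt and no reset: what is moved stays moved. The work goes in short steps, Python scripts to look and compute and a shell command to move; the robot and the scene stay as the last step left them, time stands still between calls to the robot, and variables do not carry over. Pictures are saved under pics/ and viewed, and the job is handed in when it is done.

```bash
mkdir -p pics; ls
python3 - <<'E'
from workcell import arm
import cv2
print(arm.observe())
for n in("scene","top"):
    im=arm.get_image(n); cv2.imwrite(f"pics/{n}0.png",im)
    print(n,arm.get_calibration(n))
E
```

```text
pics
{'time_s': 0.0, 'joint_pos': array([ 8.31695803e+01,  2.20896331e+01,  3.79495476e-01, -3.11210291e-02,
       -6.84106817e+01, -1.48169423e+01]), 'joint_vel': array([-0.00111022, -0.11438818,  0.05282639,  0.00896598, -0.05378134,
       -0.01078176]), 'effort': array([ 2.00638839e-03, -3.92291522e+01,  1.88404280e+01,  4.18596804e+00,
       -4.49829284e-03, -6.56410286e-07]), 'eef_pos': array([0.23030989, 0.5803833 , 0.23022601]), 'orientation': array([-1.79997054e+02, -1.24198698e-01, -1.11658847e+02]), 'wrist_force': array([ 0.004967  , -0.63316169, -0.24050349]), 'ft_torque': array([-0.02072693,  0.0027775 , -0.03130559]), 'width': 1.0019509987675739}
scene {'vertical_fov': 57.584798191207376, 'cx': 278.8532186811501, 'cy': 209.76416237217782, 'extrinsics': array([[-0.89544444,  0.38003381, -0.23184813,  0.82526307],
       [ 0.44506164,  0.75256465, -0.48535202,  0.62138615],
       [-0.00996947, -0.53779248, -0.84301831,  0.93062702],
       [ 0.        ,  0.        ,  0.        ,  1.        ]])}
top {'vertical_fov': 42.046031352445794, 'cx': 271.89747807086036, 'cy': 213.22203710471905, 'extrinsics': array([[-0.01427196, -0.99834178,  0.05576746,  0.48800686],
       [-0.99977477,  0.01337186, -0.01648029,  0.1409465 ],
       [ 0.01570725, -0.05599011, -0.99830776,  1.58824254],
       [ 0.        ,  0.        ,  0.        ,  1.        ]])}
```

View pics/scene0.png

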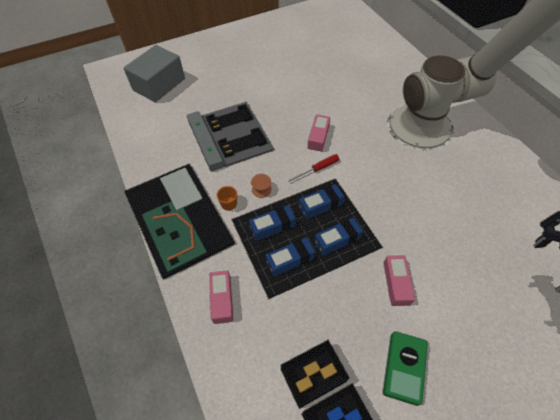

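View pics/top0.png

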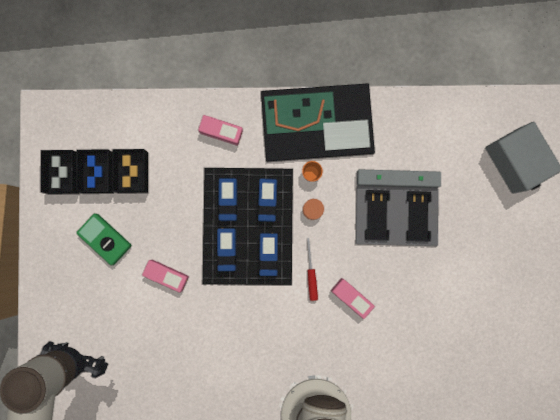

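Run:
```python
import cv2
im=cv2.imread("pics/top0.png")
c=cv2.resize(im[160:290,195:300],None,fx=5.5,fy=4.6,interpolation=cv2.INTER_CUBIC)
c=cv2.resize(im[160:290,195:325],None,fx=4.6,fy=4.6,interpolation=cv2.INTER_CUBIC); cv2.imwrite("pics/mat0.png",c)
c=cv2.resize(im[160:260,345:450],None,fx=6,fy=6,interpolation=cv2.INTER_CUBIC); cv2.imwrite("pics/dock0.png",c)
```

```text
(no output)
```

View pics/mat0.png

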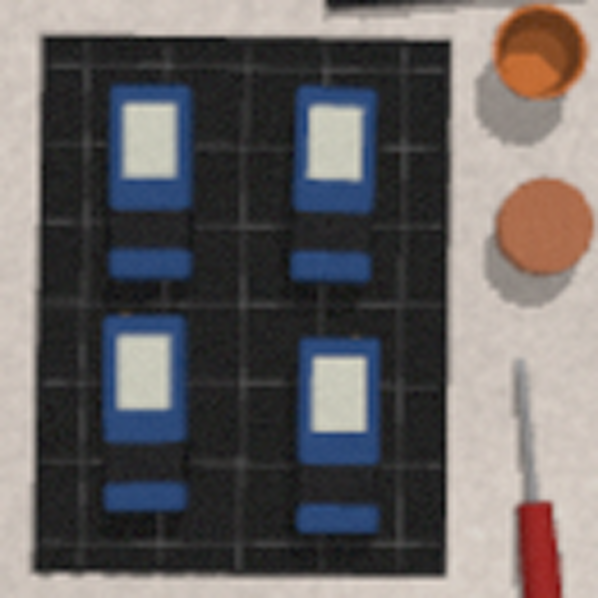

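View pics/dock0.png

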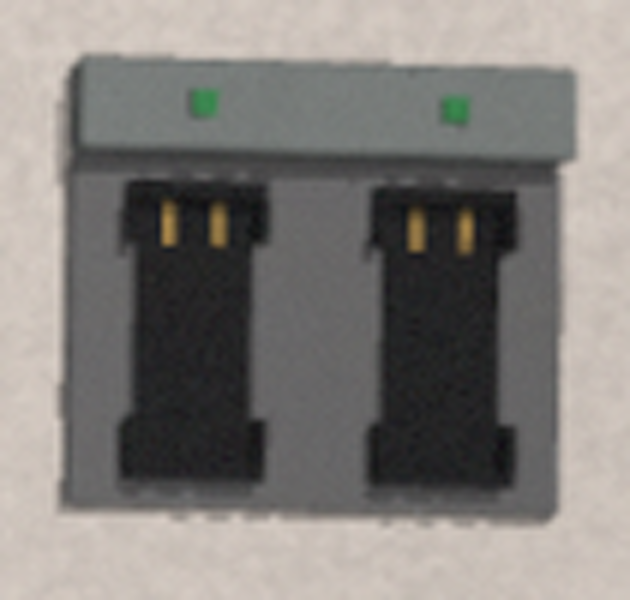

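```bash
cat > h.py <<'E'
import numpy as np
from workcell import arm
def P(u,v,z,name="top"):
    c=arm.get_calibration(name);f=210/np.tan(np.radians(c["vertical_fov"]/2))
    E=c["extrinsics"];d=E[:3,:3]@np.array([(u-c["cx"])/f,(v-c["cy"])/f,1.])
    return E[:3,3]+d*(z-E[2,3])/d[2]
def quad(pts,s,ox,oy,z,lab):
    Q=np.array([P(ox+(u+.5)/s-.5,oy+(v+.5)/s-.5,z) for u,v in pts])[:,:2]
    tl,tr,bl,br=Q
    ax=(tl+tr-bl-br)/2; ay=(tl+bl-tr-br)/2
    print(lab,"c",Q.mean(0).round(4),"len",np.linalg.norm(ax).round(4),np.linalg.norm(ay).round(4),"yaw",np.degrees(np.arctan2(ax[1],ax[0])).round(1),np.degrees(np.arctan2(-ay[0],ay[1])).round(1))
E
python3 - <<'E'
from h import *
m=dict(A=[(110,87),(192,87),(109,278),(191,279)],B=[(296,88),(377,89),(290,282),(370,284)],C=[(104,316),(187,316),(104,510),(187,510)],D=[(298,338),(381,339),(296,531),(379,533)])
for k in m: quad(m[k],4.6,195,160,.047,k)
quad([(42,37),(451,40),(35,572),(445,576)],4.6,195,160,.003,"mat")
quad([(127,183),(269,185),(120,480),(265,483)],6,345,160,.026,"bayL")
quad([(374,188),(517,190),(368,486),(514,488)],6,345,160,.026,"bayR")
quad([(75,170),(560,178),(62,508),(555,520)],6,345,160,.012,"dock")
for n,(u,v,z) in dict(spool=(545,227,.042),cup=(540,52,.05),tip=(520,360,.005)).items(): print(n,P(195+u/4.6,160+v/4.6,z))
E
```

```text
A c [0.6152 0.2409] len 0.118 0.0503 yaw -0.9 -1.1
B c [0.6119 0.1287] len 0.12 0.0495 yaw -2.7 -1.8
C c [0.4741 0.2453] len 0.1183 0.0507 yaw -0.6 -0.8
D c [0.4588 0.1276] len 0.118 0.0508 yaw -1.4 -1.9
mat c [0.5409 0.1859] len 0.3377 0.2581 yaw -1.4 -1.3
bayL c [ 0.5662 -0.187 ] len 0.1427 0.0689 yaw -2.5 -1.8
bayR c [ 0.5621 -0.3062] len 0.1431 0.0695 yaw -2.5 -1.6
dock c [ 0.5607 -0.247 ] len 0.1646 0.2371 yaw -3.1 -1.9
spool [ 0.58381735 -0.00279387  0.042     ]
cup [ 0.69142817 -0.00096825  0.05      ]
tip [0.50237763 0.01109258 0.005     ]
```

```bash
cat >> h.py <<'E'
from scipy.spatial.transform import Rotation as Ro
def go(x,y,z,yaw):
    s=arm.observe();R=Ro.from_euler("xyz",s["orientation"],degrees=True).as_matrix()
    print("shift",(R.T@(np.array([x,y,z])-s["eef_pos"])).round(4),"spin",-np.radians(yaw-s["orientation"][2]).round(4))
def st():
    s=arm.observe();print(s["time_s"],s["eef_pos"].round(4),s["orientation"].round(2),"F",s["wrist_force"].round(2),"w",round(s["width"],3))
E
python3 -c "
from h import *
go(.612,.1287,.231,-92)"
```

```text
shift [ 2.791e-01 -5.214e-01 -1.000e-04] spin -0.343
```

```bash
python3 -m creep '[0.023,-0.043,0,-0.1,-1, 0.046,-0.087,0,-0.2,-1, 0.07,-0.13,0,-0.3,-1, 0.093,-0.174,0,-0.343,-1, 0.116,-0.217,0,-0.343,-1, 0.14,-0.261,0,-0.343,-1, 0.163,-0.304,0,-0.343,-1, 0.186,-0.348,0,-0.343,-1, 0.21,-0.391,0,-0.343,-1, 0.233,-0.435,0,-0.343,-1, 0.256,-0.478,0,-0.343,-1, 0.279,-0.521,0,-0.343,-1]' 60; python3 -m creep '[0,0,0,0,-1,0,0,0,0,-1,0,0,0,0,-1]'; python3 -c "
from h import *
st();go(.612,.1287,.012,-92)"
```

```text
time_s: 1.3
eef_pos: [0.6126, 0.1276, 0.2309]
orientation: [180.0, -0.0, -92.0]
wrist_force: [0.4, 0.3, -0.4]
width: 1.004
time_s: 1.6
eef_pos: [0.6113, 0.1298, 0.2309]
orientation: [179.9, -0.0, -92.0]
wrist_force: [0.1, 0.5, -0.1]
width: 1.001
1.6 [0.6113 0.1298 0.2309] [ 1.7995e+02 -1.0000e-02 -9.1970e+01] F [ 0.05  0.53 -0.07] w 1.001
shift [ 0.001  -0.0009  0.2189] spin 0.0006
```

```bash
python3 -m creep '[0.001,0,0.045,0,-1, 0.001,0,0.09,0,-1, 0.001,0,0.135,0,-1, 0.001,0,0.17,0,-1, 0.001,0,0.195,0,-1, 0.001,0,0.21,0,-1, 0.001,0,0.219,0,-1, 0.001,0,0.219,0,-1,0.001,0,0.219,0,-1]'
python3 - <<'E'
from h import *
import cv2
st()
cv2.imwrite("pics/s1.png",cv2.resize(arm.get_image("scene")[150:320,200:420],None,fx=3.4,fy=3.4,interpolation=cv2.INTER_CUBIC))
E
```

```text
time_s: 2.5
eef_pos: [0.6122, 0.1293, 0.0133]
orientation: [-179.9, 0.0, -91.9]
wrist_force: [0.5, -0.0, 0.3]
width: 1.003
2.5 [0.6122 0.1293 0.0133] [-1.7991e+02  3.0000e-02 -9.1910e+01] F [ 0.45 -0.02  0.26] w 1.003
```

View pics/s1.png

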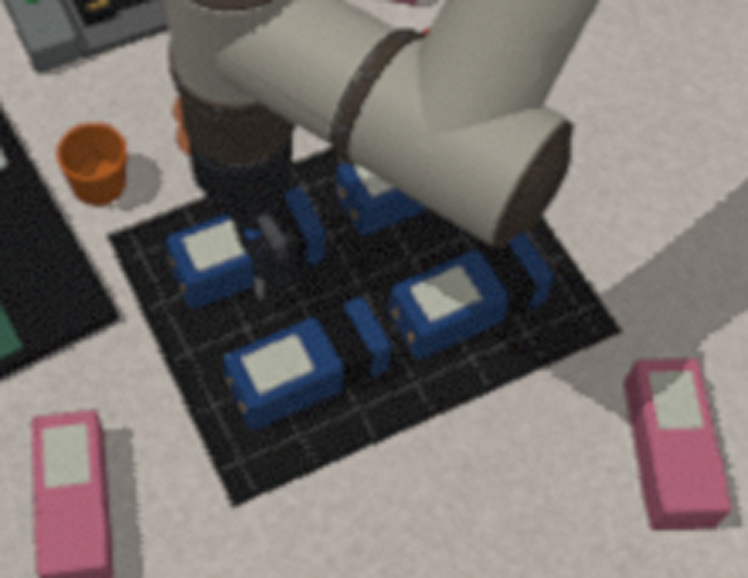

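The scene picture shows the gripper's near finger at about (265,250) in the crop. It is beside pack B's black band, between the label and the far end, so I'm closing.

```bash
python3 -m creep '[0,0,0,0,1,0,0,0,0,1,0,0,0,0,1,0,0,0,0,1,0,0,0,0,1,0,0,0,0,1]' 60; python3 -m creep '[0,0,-0.01,0,1,0,0,-0.025,0,1,0,0,-0.03,0,1,0,0,-0.03,0,1,0,0,-0.03,0,1,0,0,-0.03,0,1]'; for i in 1 2 3; do python3 -m creep '[0,0,0,0,1]'|grep force; done
```

```text
time_s: 3.15
eef_pos: [0.6126, 0.1287, 0.0134]
orientation: [-179.9, 0.0, -92.0]
wrist_force: [-1.1, 1.2, 5.5]
width: 0.578
time_s: 3.75
eef_pos: [0.6112, 0.1281, 0.0414]
orientation: [179.9, -0.0, -92.0]
wrist_force: [-0.3, -0.6, -2.5]
width: 0.574
wrist_force: [-0.4, 0.0, -1.4]
wrist_force: [-0.1, -0.5, -2.0]
wrist_force: [0.8, -0.5, -3.1]
```

```bash
python3 -m creep '[0,0,0.01,0,1,0,0,0.02,0,1,0,0,0.025,0,1,0,0,0.029,0,1,0,0,0.029,0,1,0,0,0.029,0,0.2,0,0,0.029,0,-0.4,0,0,0.029,0,-1,0,0,0.029,0,-1,0,0,0.029,0,-1]'; python3 -m creep '[0,0,-0.01,0,-1,0,0,-0.05,0,-1,0,0,-0.09,0,-1,0,0,-0.09,0,-1]';python3 -c "
from h import *
st();go(.6152,.2409,.1,-91)"
```

```text
time_s: 5.05
eef_pos: [0.612, 0.1285, 0.0134]
orientation: [-180.0, 0.0, -92.0]
wrist_force: [-0.1, 0.2, 0.1]
width: 1.001
time_s: 5.45
eef_pos: [0.6161, 0.1298, 0.1109]
orientation: [-179.2, 0.3, -91.9]
wrist_force: [-0.8, 0.5, 0.1]
width: 1.001
5.45 [0.6161 0.1298 0.1109] [-179.25    0.27  -91.9 ] F [-0.8   0.53  0.11] w 1.001
shift [-0.1109  0.0047  0.0113] spin -0.0157
```

```bash
python3 -m creep '[-0.045,0,0,-0.016,-1,-0.09,0.001,0,-0.016,-1,-0.112,0.001,0,-0.016,-1,-0.112,0.001,0,-0.016,-1,-0.112,0.001,0.03,-0.016,-1,-0.112,0.001,0.06,-0.016,-1,-0.112,0.001,0.08,-0.016,-1,-0.112,0.001,0.09,-0.016,-1,-0.112,0.001,0.09,-0.016,-1,-0.112,0.001,0.09,-0.016,-1]' ; python3 -m creep '[0,0,0,0,-1]'; python3 -m creep '[0,0,0,0,1,0,0,0,0,1,0,0,0,0,1,0,0,0,0,1,0,0,0,0,1,0,0,0,0,1]' 60; python3 -m creep '[0,0,-0.01,0,1,0,0,-0.025,0,1,0,0,-0.03,0,1,0,0,-0.03,0,1,0,0,-0.03,0,1,0,0,-0.03,0,1]'; for i in 1 2 3; do python3 -m creep '[0,0,0,0,1]'|grep force; done
```

```text
time_s: 6.45
eef_pos: [0.6155, 0.2402, 0.0143]
orientation: [-179.9, 0.0, -91.1]
wrist_force: [-0.0, 0.3, -0.4]
width: 1.0
time_s: 6.55
eef_pos: [0.6157, 0.2407, 0.0149]
orientation: [-179.9, 0.1, -91.1]
wrist_force: [0.1, 1.0, 0.7]
width: 1.0
time_s: 7.15
eef_pos: [0.6157, 0.2415, 0.0146]
orientation: [-179.8, 0.1, -91.0]
wrist_force: [-0.0, 2.7, 5.9]
width: 0.576
time_s: 7.75
eef_pos: [0.6141, 0.2399, 0.0425]
orientation: [179.9, -0.0, -91.1]
wrist_force: [-0.3, 0.7, -4.3]
width: 0.579
wrist_force: [0.4, 0.2, -5.4]
wrist_force: [0.2, -0.4, -5.3]
wrist_force: [-0.5, -0.2, -5.0]
```

Run:
```python
import cv2
im=cv2.imread("pics/scene0.png")
c=cv2.resize(im[90:180,180:280],None,fx=6.5,fy=6.5,interpolation=cv2.INTER_CUBIC); cv2.imwrite("pics/dockS.png",c)
```

```text
(no output)
```

View pics/dockS.png

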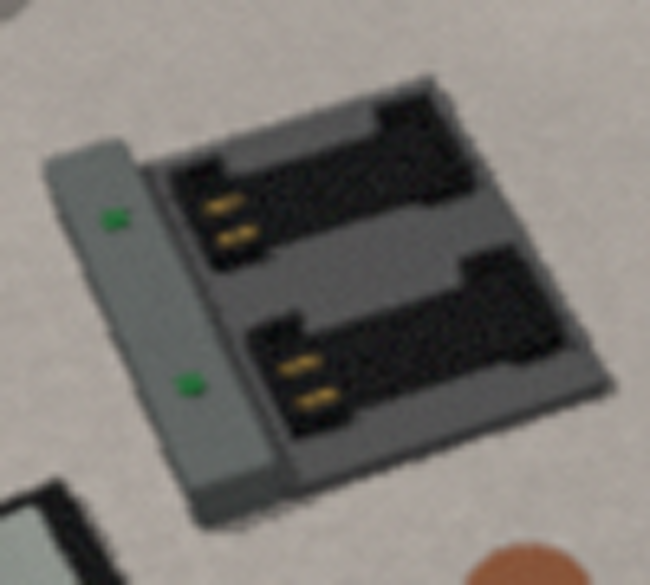

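Run:
```python
from h import *
g=lambda u,v,z:P(180+(u+.5)/6.5-.5,90+(v+.5)/6.5-.5,z,"scene")[:2]
a,b=g(612,379,.012),g(430,78,.012)
print(a,b,np.linalg.norm(a-b)); d=(a-b)/np.linalg.norm(a-b); n=np.array([d[1],-d[0]]); c=(a+b)/2+n*.085
print("dock",c,"yaw",np.degrees(np.arctan2(n[1],n[0])),"L",c+d*.06,"R",c-d*.06)
g2=lambda u,v,z:P(345+(u+.5)/6-.5,160+(v+.5)/6-.5,z)[:2]
a,b=g2(63,505,.012),g2(555,517,.012)
print(a,b,np.linalg.norm(a-b)); d=(a-b)/np.linalg.norm(a-b); n=np.array([d[1],-d[0]]); c=(a+b)/2+n*.085
print("dock",c,"yaw",np.degrees(np.arctan2(n[1],n[0])),"L",c+d*.06,"R",c-d*.06)
```

```text
[ 0.48325127 -0.12391457] [ 0.47662361 -0.35998252] 0.2361609624376679
dock [ 0.56490396 -0.244334  ] yaw -1.6081689878393637 L [ 0.56658781 -0.18435763] R [ 0.56322011 -0.30431037]
[ 0.48456348 -0.12401913] [ 0.47539173 -0.36174407] 0.23790180416054313
dock [ 0.56491441 -0.24615858] yaw -2.209452857966917 L [ 0.56722757 -0.18620319] R [ 0.56260125 -0.30611397]
```

```bash
python3 -m creep '[0,0,-0.04,0,1,0,0,-0.08,0,1,0.03,0,-0.09,0,1,0.07,0,-0.09,0,1,0.115,0.005,-0.09,0,1,0.16,0.01,-0.09,0,1,0.205,0.015,-0.09,0,1,0.25,0.02,-0.09,0,1,0.295,0.025,-0.09,0,1,0.34,0.03,-0.09,0.016,1,0.385,0.035,-0.09,0.016,1,0.43,0.04,-0.09,0.016,1]'; python3 -m creep '[0.045,0.001,0,0,1,0.08,0.002,0,0,1,0.105,0.002,0,0,1,0.118,0.002,0,0,1,0.118,0.002,0,0,1,0.118,0.002,0,0,1,0.118,0.002,0,0,1,0.118,0.002,0,0,1]'
python3 - <<'E'
from h import *
import cv2
st(); go(.5625,-.306,.06,-92)
cv2.imwrite("pics/s2.png",cv2.resize(arm.get_image("scene")[60:240,150:350],None,fx=3.3,fy=3.3,interpolation=cv2.INTER_CUBIC))
cv2.imwrite("pics/t2.png",cv2.resize(arm.get_image("top")[150:290,190:460],None,fx=2.9,fy=2.9,interpolation=cv2.INTER_CUBIC))
st()
E
```

```text
time_s: 9.25
eef_pos: [0.5661, -0.1905, 0.1336]
orientation: [-180.0, 0.0, -92.0]
wrist_force: [0.0, 0.0, -5.4]
width: 0.575
time_s: 10.05
eef_pos: [0.5608, -0.3055, 0.1334]
orientation: [-180.0, 0.0, -91.9]
wrist_force: [0.6, -0.6, -6.1]
width: 0.573
10.05 [ 0.5608 -0.3055  0.1334] [-1.800e+02  1.000e-02 -9.191e+01] F [ 0.59 -0.59 -6.11] w 0.573
shift [ 0.0004 -0.0017  0.0734] spin 0.0016
10.15 [ 0.5608 -0.3058  0.1335] [-179.99    0.    -91.92] F [ 0.04  0.57 -5.18] w 0.578
```

View pics/s2.png

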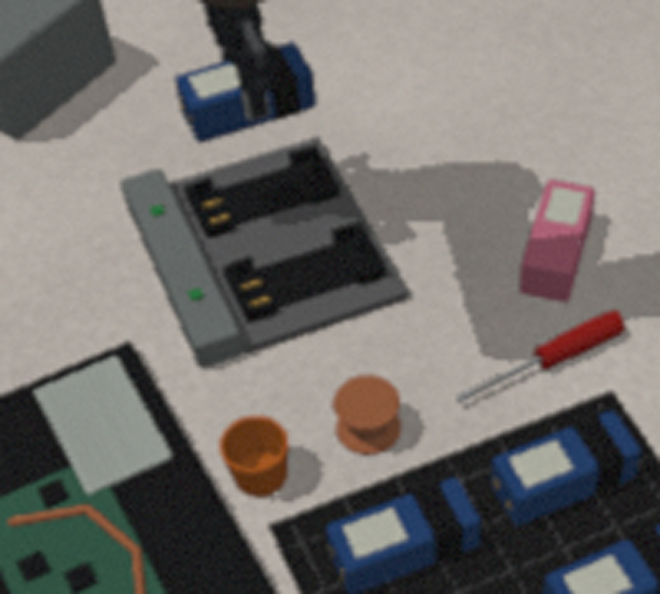

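View pics/t2.png

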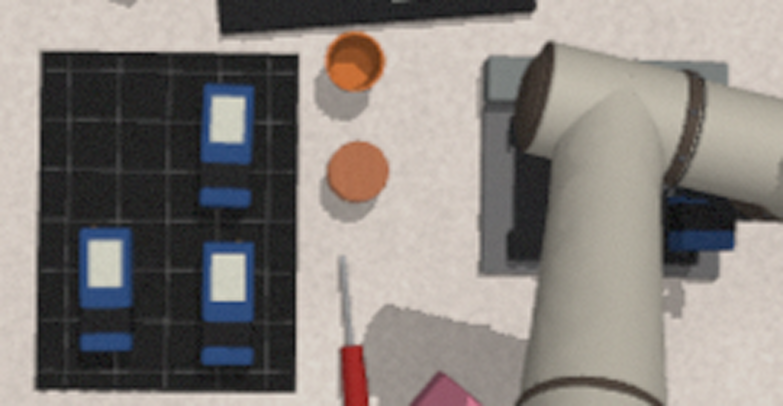

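```bash
python3 -m creep '[0,-0.0017,0.03,0,1,0,-0.0017,0.06,0,1,0,-0.0017,0.075,0,1,0,-0.0017,0.083,0,1,0,-0.0017,0.083,0,1]';  python3 - <<'E'
from h import *
import cv2
st()
cv2.imwrite("pics/s3.png",cv2.resize(arm.get_image("scene")[80:190,170:290],None,fx=5.4,fy=5.4,interpolation=cv2.INTER_CUBIC))
E
```

```text
time_s: 10.65
eef_pos: [0.5619, -0.3063, 0.0493]
orientation: [179.9, 0.0, -92.0]
wrist_force: [0.8, -0.2, -6.1]
width: 0.577
10.65 [ 0.5619 -0.3063  0.0493] [ 1.7989e+02  2.0000e-02 -9.1960e+01] F [ 0.82 -0.19 -6.14] w 0.577
```

View pics/s3.png

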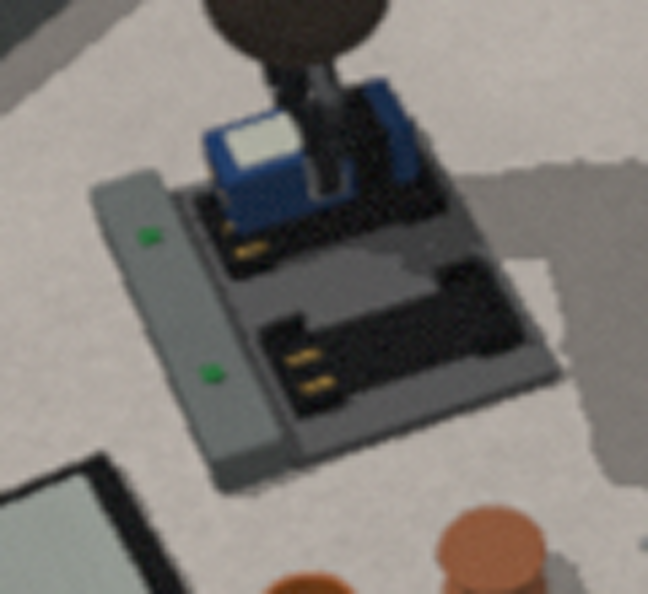

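Run:
```python
from h import *
g=lambda u,v,z:P(170+(u+.5)/5.4-.5,80+(v+.5)/5.4-.5,z,"scene")[:2]
for p in [(205,135),(222,173),(383,82),(412,128)]: print(g(*p,.0815))
print(np.mean([g(*p,.0815) for p in [(205,135),(222,173),(383,82),(412,128)]],0))
```

```text
[ 0.61777912 -0.32867996]
[ 0.62026871 -0.29402072]
[ 0.5052087  -0.32297508]
[ 0.50577167 -0.27818033]
[ 0.56225705 -0.30596402]
```

```bash
python3 -m creep '[0,0,0.008,0,1,0,0,0.014,0,1,0,0,0.018,0,1,0,0,0.021,0,1,0,0,0.021,0,1]'; python3 -m creep '[0,0,0.002,0,1,0,0,0.003,0,1,0,0,0.004,0,1,0,0,0.004,0,1]'
```

```text
time_s: 11.2
eef_pos: [0.5619, -0.3067, 0.0288]
orientation: [179.9, 0.0, -92.0]
wrist_force: [0.2, 0.4, -6.0]
width: 0.574
time_s: 11.6
eef_pos: [0.5622, -0.3067, 0.0252]
orientation: [180.0, 0.0, -92.0]
wrist_force: [-1.1, 0.1, -5.4]
width: 0.572
```

```bash
python3 -m creep '[0,0,0.001,0,1,0,0,0.001,0,1]'; python3 -m creep '[0,0,0.001,0,1,0,0,0.001,0,1]';  python3 -m creep '[0,0,0.001,0,1,0,0,0.001,0,1]'
```

```text
time_s: 11.8
eef_pos: [0.5622, -0.3067, 0.0242]
orientation: [180.0, 0.0, -92.0]
wrist_force: [-0.4, 0.8, -6.3]
width: 0.573
time_s: 12.0
eef_pos: [0.5624, -0.3068, 0.0238]
orientation: [-180.0, -0.0, -92.0]
wrist_force: [-1.1, 0.8, -3.1]
width: 0.577
time_s: 12.2
eef_pos: [0.5624, -0.3068, 0.0237]
orientation: [-180.0, -0.0, -92.0]
wrist_force: [-3.6, 2.1, 5.1]
width: 0.572
```

```bash
python3 -m creep '[0,0,0,0,0.3,0,0,0,0,0,0,0,0,0,-0.5,0,0,0,0,-1,0,0,0,0,-1]'; python3 -m creep '[0,0,-0.01,0,-1,0,0,-0.04,0,-1,0,0,-0.08,0,-1,0,0,-0.1,0,-1,0,0,-0.1,0,-1]'
python3 - <<'E'
from h import *
import cv2
st(); go(.4588,.1276,.124,-91.5)
cv2.imwrite("pics/s4.png",cv2.resize(arm.get_image("scene")[80:190,170:290],None,fx=5.4,fy=5.4,interpolation=cv2.INTER_CUBIC))
E
```

```text
time_s: 12.7
eef_pos: [0.5629, -0.307, 0.0224]
orientation: [-179.9, -0.0, -92.0]
wrist_force: [-0.6, -0.4, 0.4]
width: 1.001
time_s: 13.2
eef_pos: [0.5649, -0.3077, 0.1275]
orientation: [-179.5, -0.2, -91.9]
wrist_force: [0.1, 0.4, -0.7]
width: 1.0
13.2 [ 0.5649 -0.3077  0.1275] [-179.48   -0.18  -91.95] F [ 0.15  0.41 -0.7 ] w 1.0
shift [-0.4315  0.1208  0.0011] spin -0.0078
```

View pics/s4.png

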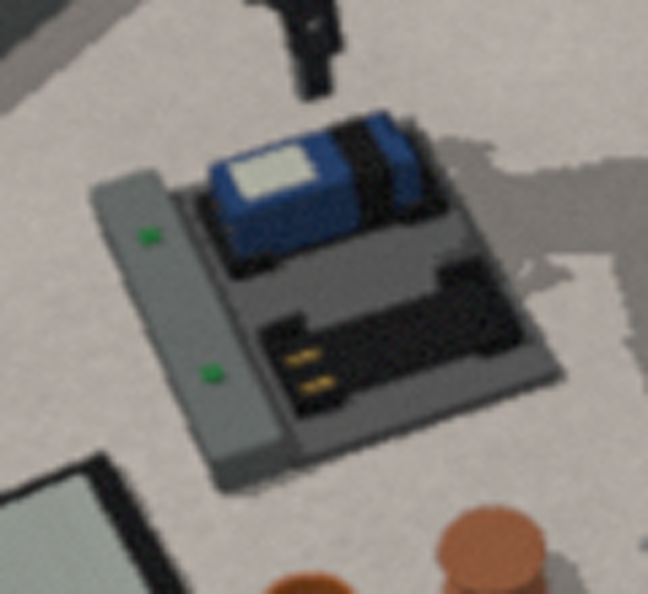

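The near-empty bay and the filled one are both visible. Pack A sits level inside the far bay at (310,185), between the end walls. Next is pack D.

```bash
python3 -m creep '[-0.045,0.012,0,0,-1,-0.09,0.024,0,0,-1,-0.135,0.036,0,0,-1,-0.18,0.048,0,0,-1,-0.225,0.06,0,0,-1,-0.27,0.072,0,0,-1,-0.315,0.084,0,0,-1,-0.36,0.096,0,0,-1,-0.4,0.112,0,-0.008,-1,-0.431,0.119,0,-0.008,-1,-0.431,0.119,0,-0.008,-1,-0.431,0.119,0,-0.008,-1]'; python3 -m creep '[0,0,0,0,-1,0,0,0,0,-1,0,0,0,0,-1]'; python3 -c "
from h import *
go(.4588,.1276,.014,-91.6)"
```

```text
time_s: 14.45
eef_pos: [0.4576, 0.1284, 0.1216]
orientation: [179.9, -0.1, -91.4]
wrist_force: [-0.0, -1.0, 0.4]
width: 1.0
time_s: 14.75
eef_pos: [0.4584, 0.1272, 0.1222]
orientation: [180.0, -0.0, -91.6]
wrist_force: [-0.2, -0.9, -0.5]
width: 0.998
shift [-0.0005 -0.0004  0.1082] spin -0.0007
```

```bash
python3 -m creep '[0,0,0.03,0,-1,0,0,0.06,0,-1,0,0,0.085,0,-1,0,0,0.1,0,-1,0,0,0.108,0,-1,0,0,0.108,0,-1,0,0,0.108,0,-1]' ; python3 -m creep '[0,0,0,0,1,0,0,0,0,1,0,0,0,0,1,0,0,0,0,1,0,0,0,0,1,0,0,0,0,1]' 60; python3 -m creep '[0,0,-0.01,0,1,0,0,-0.025,0,1,0,0,-0.03,0,1,0,0,-0.03,0,1,0,0,-0.03,0,1,0,0,-0.03,0,1]'; for i in 1 2 3; do python3 -m creep '[0,0,0,0,1]'|grep force; done
```

```text
time_s: 15.45
eef_pos: [0.4589, 0.1282, 0.0149]
orientation: [-179.9, 0.0, -91.5]
wrist_force: [-0.3, -0.0, 0.2]
width: 1.001
time_s: 16.05
eef_pos: [0.4589, 0.1287, 0.0153]
orientation: [-179.9, 0.1, -91.5]
wrist_force: [-1.0, 0.3, 5.8]
width: 0.576
time_s: 16.65
eef_pos: [0.4578, 0.1278, 0.0437]
orientation: [179.9, -0.0, -91.5]
wrist_force: [0.5, -0.9, -1.3]
width: 0.576
wrist_force: [1.0, 0.4, -1.5]
wrist_force: [0.2, 0.4, -1.6]
wrist_force: [-0.2, -0.3, -1.9]
```

```bash
python3 -m creep '[0,0,0.01,0,1,0,0,0.02,0,1,0,0,0.025,0,1,0,0,0.029,0,1,0,0,0.029,0,1,0,0,0.029,0,0.2,0,0,0.029,0,-0.4,0,0,0.029,0,-1,0,0,0.029,0,-1,0,0,0.029,0,-1]'; python3 -m creep '[0,0,-0.01,0,-1,0,0,-0.05,0,-1,0,0,-0.09,0,-1,-0.04,-0.004,-0.09,-0.014,-1,-0.08,-0.008,-0.09,-0.014,-1,-0.118,-0.012,-0.09,-0.014,-1,-0.118,-0.012,-0.09,-0.014,-1,-0.118,-0.012,-0.09,-0.014,-1,-0.118,-0.012,-0.09,-0.014,-1]';python3 -c "
from h import *
st();go(.4741,.2453,.0145,-90.8)"
```

```text
time_s: 17.95
eef_pos: [0.4585, 0.1283, 0.0153]
orientation: [-180.0, 0.0, -91.5]
wrist_force: [-0.3, -0.7, -0.2]
width: 0.996
time_s: 18.85
eef_pos: [0.473, 0.2449, 0.1054]
orientation: [180.0, -0.0, -90.8]
wrist_force: [-1.0, -0.8, 1.3]
width: 1.001
18.85 [0.473  0.2449 0.1054] [ 1.7996e+02 -3.0000e-02 -9.0770e+01] F [-1.01 -0.83  1.29] w 1.001
shift [-0.0004 -0.0012  0.0909] spin 0.0006
```

```bash
python3 -m creep '[0,-0.001,0.03,0,-1,0,-0.001,0.06,0,-1,0,-0.001,0.08,0,-1,0,-0.001,0.09,0,-1,0,-0.001,0.0905,0,-1,0,-0.001,0.0905,0,-1,0,-0.001,0.0905,0,-1]' ; python3 -m creep '[0,0,0,0,1,0,0,0,0,1,0,0,0,0,1,0,0,0,0,1,0,0,0,0,1,0,0,0,0,1]' 60; python3 -m creep '[0,0,-0.01,0,1,0,0,-0.025,0,1,0,0,-0.03,0,1,0,0,-0.03,0,1,0,0,-0.03,0,1,0,0,-0.03,0,1]'; for i in 1 2 3; do python3 -m creep '[0,0,0,0,1]'|grep force; done
```

```text
time_s: 19.55
eef_pos: [0.4752, 0.2462, 0.0161]
orientation: [-179.9, 0.1, -90.7]
wrist_force: [1.3, -0.4, -1.0]
width: 1.0
time_s: 20.15
eef_pos: [0.4753, 0.2469, 0.0159]
orientation: [-179.9, 0.1, -90.7]
wrist_force: [-1.9, 1.4, 5.4]
width: 0.569
time_s: 20.75
eef_pos: [0.4738, 0.2452, 0.0439]
orientation: [179.9, -0.1, -90.8]
wrist_force: [-0.2, 0.2, -5.7]
width: 0.573
wrist_force: [-0.2, 0.4, -5.6]
wrist_force: [-0.3, 0.2, -5.0]
wrist_force: [-0.5, -0.1, -5.4]
```

```bash
python3 -m creep '[0,0,-0.04,0,1,0,0,-0.08,0,1,0.03,0,-0.09,0,1,0.07,-0.01,-0.09,0,1,0.115,-0.02,-0.09,0,1,0.16,-0.03,-0.09,0,1,0.205,-0.04,-0.09,0,1,0.25,-0.05,-0.09,0,1,0.295,-0.06,-0.09,0.01,1,0.34,-0.075,-0.09,0.021,1,0.38,-0.09,-0.09,0.021,1,0.41,-0.098,-0.09,0.021,1]'; python3 -m creep '[0.012,0,0,0,1,0.021,0,0,0,1,0.021,0,0,0,1,0.021,0,0,0,1,0.021,0,0,0,1,0.021,0,0,0,1]'
python3 - <<'E'
from h import *
st(); go(.5664,-.1868,.05,-92)
E
```

```text
time_s: 22.25
eef_pos: [0.5677, -0.1681, 0.1344]
orientation: [-180.0, -0.0, -92.0]
wrist_force: [0.3, 0.7, -5.3]
width: 0.579
time_s: 22.85
eef_pos: [0.5666, -0.1854, 0.135]
orientation: [-180.0, 0.0, -91.8]
wrist_force: [0.7, 0.7, -5.4]
width: 0.578
22.85 [ 0.5666 -0.1854  0.135 ] [-1.7999e+02  1.0000e-02 -9.1850e+01] F [ 0.7   0.73 -5.45] w 0.578
shift [0.0014 0.0001 0.085 ] spin 0.0027
```

```bash
python3 -m creep '[0.001,0,0.03,0,1,0.001,0,0.06,0,1,0.001,0,0.077,0,1,0.001,0,0.085,0,1,0.001,0,0.085,0,1,0.001,0,0.085,0,1]';  python3 - <<'E'
from h import *
import cv2
st()
cv2.imwrite("pics/s5.png",cv2.resize(arm.get_image("scene")[80:190,170:290],None,fx=5.4,fy=5.4,interpolation=cv2.INTER_CUBIC))
E
```

```text
time_s: 23.45
eef_pos: [0.5676, -0.1874, 0.0509]
orientation: [-179.9, -0.0, -91.9]
wrist_force: [0.9, -0.9, -5.7]
width: 0.57
23.45 [ 0.5676 -0.1874  0.0509] [-1.7988e+02 -3.0000e-02 -9.1880e+01] F [ 0.9  -0.94 -5.7 ] w 0.57
```

View pics/s5.png

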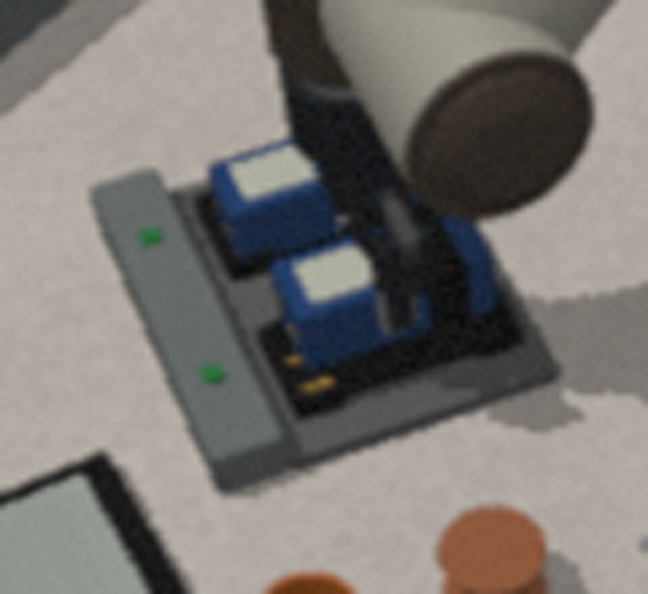

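```bash
python3 - <<'E'
from h import *
g=lambda u,v,z:P(170+(u+.5)/5.4-.5,80+(v+.5)/5.4-.5,z,"scene")[:2]
for p in [(273,262),(292,304),(492,262)]: print(g(*p,.0825))
E
python3 -m creep '[0,0,0.008,0,1,0,0,0.014,0,1,0,0,0.018,0,1,0,0,0.021,0,1,0,0,0.021,0,1]'; python3 -m creep '[0,0,0.002,0,1,0,0,0.003,0,1,0,0,0.004,0,1,0,0,0.004,0,1]'
```

```text
[ 0.62041576 -0.21270918]
[ 0.62289512 -0.17790069]
[ 0.50993495 -0.15643602]
time_s: 24.0
eef_pos: [0.5661, -0.1874, 0.0281]
orientation: [179.9, 0.0, -91.9]
wrist_force: [-1.0, 0.3, -4.8]
width: 0.571
time_s: 24.4
eef_pos: [0.5666, -0.1875, 0.0251]
orientation: [-180.0, -0.0, -91.9]
wrist_force: [-0.5, 0.1, -4.6]
width: 0.568
```

```bash
python3 -m creep '[0,0,0.001,0,1,0,0,0.001,0,1]'; python3 -m creep '[0,0,0.001,0,1,0,0,0.001,0,1]'
```

```text
time_s: 24.6
eef_pos: [0.5666, -0.1875, 0.025]
orientation: [-180.0, -0.0, -91.9]
wrist_force: [-3.7, 1.6, 4.0]
width: 0.575
time_s: 24.8
eef_pos: [0.5666, -0.1875, 0.025]
orientation: [-179.9, -0.0, -91.9]
wrist_force: [-6.1, 2.0, 9.9]
width: 0.578
```

Contact came at the expected height: 0.025, against a grasp height of 0.0155 plus 9 mm. Releasing.

```bash
python3 -m creep '[0,0,-0.001,0,0.3,0,0,-0.001,0,0,0,0,-0.001,0,-0.5,0,0,-0.001,0,-1,0,0,-0.001,0,-1]'; python3 -m creep '[0,0,-0.01,0,-1,0,0,-0.04,0,-1,0,0,-0.08,0,-1,0,0,-0.12,0,-1,0,0,-0.16,0,-1,0,0.04,-0.16,0,-1,0,0.08,-0.16,0,-1,0,0.12,-0.16,0,-1,0,0.12,-0.16,0,-1]'
python3 - <<'E'
from h import *
import cv2
st()
cv2.imwrite("pics/s6.png",cv2.resize(arm.get_image("scene")[80:190,170:290],None,fx=5.4,fy=5.4,interpolation=cv2.INTER_CUBIC))
cv2.imwrite("pics/t6.png",cv2.resize(arm.get_image("top")[150:290,190:460],None,fx=2.9,fy=2.9,interpolation=cv2.INTER_CUBIC))
E
```

```text
time_s: 25.3
eef_pos: [0.5671, -0.1875, 0.0237]
orientation: [-179.9, -0.0, -91.9]
wrist_force: [-0.1, 0.4, 0.4]
width: 0.997
time_s: 26.2
eef_pos: [0.4416, -0.183, 0.1844]
orientation: [179.9, 0.1, -92.0]
wrist_force: [0.9, -0.2, -0.3]
width: 0.998
26.2 [ 0.4416 -0.183   0.1844] [ 1.799e+02  6.000e-02 -9.200e+01] F [ 0.91 -0.22 -0.3 ] w 0.998
```

View pics/s6.png

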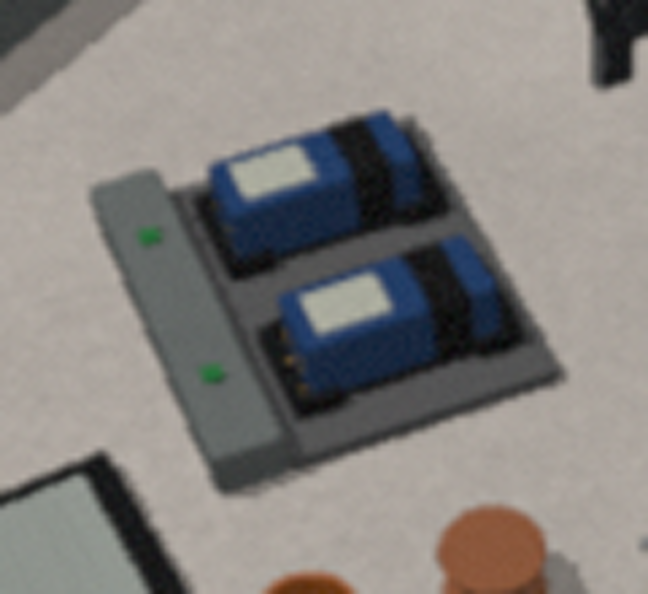

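View pics/t6.png

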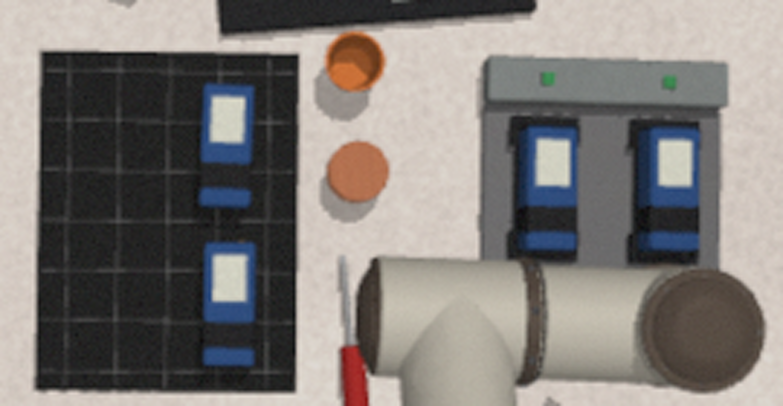

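The top view shows both packs in the bays, and the left one sits a little toward the -x end. I'm clearing the arm to measure whether it is fully down.

```bash
python3 -m creep '[-0.03,0.03,-0.04,0,-1,-0.07,0.04,-0.04,0,-1,-0.11,0.04,-0.04,0,-1,-0.15,0.04,-0.04,0,-1,-0.18,0.04,-0.04,0,-1,-0.18,0.04,-0.04,0,-1]'
python3 - <<'E'
from h import *
import cv2
st()
cv2.imwrite("pics/s7.png",cv2.resize(arm.get_image("scene")[100:172,190:280],None,fx=8,fy=8,interpolation=cv2.INTER_CUBIC))
cv2.imwrite("pics/t7.png",cv2.resize(arm.get_image("top")[165:255,350:445],None,fx=6.6,fy=6.6,interpolation=cv2.INTER_CUBIC))
E
```

```text
time_s: 26.9
eef_pos: [0.4145, 0.001, 0.2246]
orientation: [-179.9, 0.0, -91.6]
wrist_force: [1.1, -0.1, 0.0]
width: 1.005
26.9 [0.4145 0.001  0.2246] [-1.7987e+02  5.0000e-02 -9.1650e+01] F [ 1.05 -0.15  0.01] w 1.005
```

View pics/s7.png

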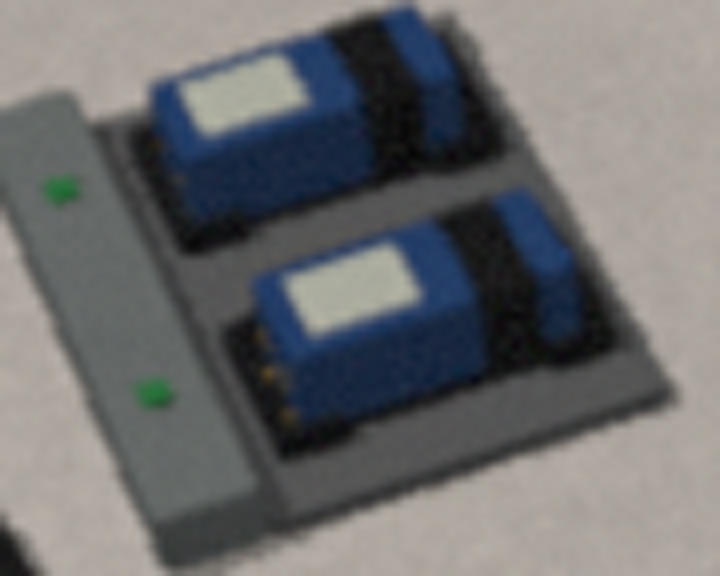

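View pics/t7.png

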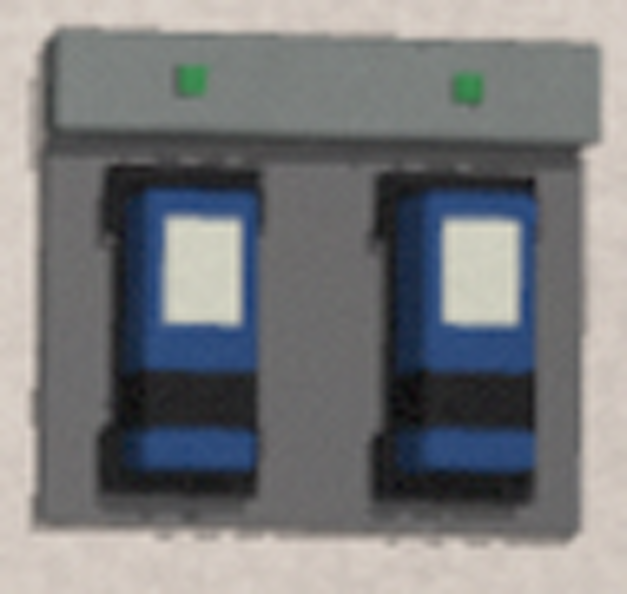

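Run:
```python
from h import *
quad([(145,188),(258,190),(139,469),(257,470)],6.6,350,165,.056,"L top")
quad([(422,190),(536,192),(417,472),(535,472)],6.6,350,165,.056,"R top")
g=lambda u,v,z:P(190+(u+.5)/8-.5,100+(v+.5)/8-.5,z,"scene")[:2]
for k,q in dict(L=[(256,268),(292,354),(528,188),(580,255)],R=[(151,85),(184,160),(408,6),(464,78)]).items():
    Q=np.array([g(*p,.056) for p in q]);print(k,Q.round(4).tolist(),Q.mean(0).round(4))
```

```text
L top c [ 0.5662 -0.1884] len 0.1199 0.0495 yaw -2.2 -1.5
R top c [ 0.5636 -0.3075] len 0.1203 0.0498 yaw -2.3 -1.3
L [[0.618, -0.217], [0.6223, -0.169], [0.5053, -0.2081], [0.5023, -0.1659]] [ 0.562 -0.19 ]
R [[0.6183, -0.3312], [0.6218, -0.2849], [0.5062, -0.3264], [0.5027, -0.2767]] [ 0.5623 -0.3048]
```

```bash
python3 -c "
from workcell import arm
print(arm.finish_job())"
```

```text
the job is handed in; nothing more can be done
None
```

I put the two heavy packs in the two charging bays and left the two light ones on the mat, then handed the job in at about 27 s. `finish_job()` reports no verdict, so success is judged only from my own checks. A, B, C and D are my own labels by position on the mat; they may not match the task's pack names.

| Pack | Start position on mat | Weight felt (N) | Result |
|---|---|---|---|
| A | far left | about 5 to 6 (heavy) | in the right bay |
| C | near left | about 5.5 (heavy) | in the left bay |
| B | far right | about 2.2 (light) | back in its place, label up |
| D | near right | about 1.6 (light) | back in its place, label up |

- **Seating:** Each heavy pack touched the bay floor about 9 mm above its grasp height on the mat, which is the expected difference, so both were fully down before I let go.
- **Position:** The top camera puts the pack centres within about 2 mm of the bays, with yaw matching to about 1°. The scene camera agrees within 1 mm for the right bay. For the left bay it reads about 4 mm off in x and 3 mm in y, but those corners were hard to read.
- **Light packs:** B and D lie flat inside the mat in the last top picture.
- **Bystanders:** In the last pictures the reel, cup and screwdriver had not visibly moved. The meter was outside the last pictures, but the arm never went near it after leaving its start pose.
- **Not checked:** I had no reading of the load on the cradle. Adding the felt weights gives about 11 N, above the 9.4 N needed.

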